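# Reset three tripped breakers in order with a light fingertip push

### The arm

A 6-joint arm with a two-finger parallel gripper is mounted at the origin on a cart in front of the work surface, level with it; the furniture and walls round the work are solid. World frame = base frame: x ahead of the robot, y to its left, z up, the work surface at z = 0. Lengths are in mm, angles in rad, forces in N, time in s.
With the tool pointing down it reaches from about 275 to 750 mm from the base axis. Payload 10.2 kg.
Tool frame: the origin (TCP) lies midway between the tips of the shut fingers; the grasp point (between the pads) lies 19 mm behind it; z points along the fingers, y is the line along which they close (so a half turn about z gives the same grasp; the last joint's range is limited). The gripper opens to 85 mm and grips with 20 to 120 N. Pads are 22 mm wide; open, the fingers measure 114 mm over their backs; the gripper's body (76 mm by 85 mm) begins 54 mm behind the grasp point. The pads swing forward as they close: fully open they stand 13 mm farther back than shut.
Start: joints at [-1.513, 0.313, 1.498, -0, 1.331, -0.223], TCP at [145.477, -504.448, 231.294] pointing down, gripper open.
Joint ranges: [-2.94, 2.94], [-0.97, 2.17], [0.19, 2.56], [-1.23, 4.37], [0.02, 3.11], [-2.88, 2.88]. Speed limits (rad/s): [2.39, 2.39, 3.01, 3.14, 3.14, 3.14].

### API

Orientations are given as a unit quaternion [w, x, y, z].
In Python, from rig import sense, capture, finish_job, find_in, place_of gives the robot as it stands. The module is installed in compiled form; this text tells all that it offers.
- The arm moves only by the shell command python3 -m jog 'ROWS' [FORCE]. ROWS is JSON, a list of rows, each an object of numbers: "tx", "ty", "tz": the shift along the tool's x, y, z in mm; "ax", "ay", "az": the turn, a rotation vector about the tool's x, y, z in rad; "jaw": the closure, from -1 (fully open) to 1 (shut), so that 0 is half open. In form: [{"tx": .., "ty": .., "tz": .., "ax": .., "ay": .., "az": .., "jaw": ..}, ...]. A call has 1 to 5 rows; each row shifts and turns the commanded pose from where the row before left it, along the tool's axes as they then stand; what a row does not reach is not made up. A row lasts 1/8 s, in which the tool goes at most 62.5 mm and 10.7 degrees, less where a joint would pass 70% of its speed; a pose out of reach is approached as far as the arm can. A call with a gripper value outside its range is refused whole. The fingers move at their own pace and stop on an object; FORCE is the grip in N (left out, the last holds). Time passes only in rows, so rows that do not move let the fingers close. It gives the time, the measured TCP pose, the force, the opening and the grip force at its end, in the units of the state.
- sense(): the state, without advancing time (a new reading comes with each control period).
- capture(name): name is "scene" or "top" or "wrist"; returns a dict with "color" (420x560x3 uint8, red, green, blue), "depth" (420x560 float32, mm along the optical axis (not along the pixel's ray), 0 where there is no reading), "fx", "fy", "cx", "cy" (pixels), "camera_from_world" (4x4, takes a point from world to camera coordinates); the wrist camera has in their place "mount" (4x4, takes a point from camera to tool coordinates, whose origin is the TCP and whose axes are the flange's). Camera axes: x right, y up, looking along -z (the intrinsics and any distortion apply to the point x, -y, -z); pixel columns grow to the right and rows downward; lengths in mm; the calibration is good to about 2 mm. A picture is of the moment at which its call begins: read the wrist's pose just before it.
- finish_job(): hands the job in; it is judged then, once.
Trained networks look in the newest picture that a camera, given by its name, has taken for a name from the list of things; names that differ only in an ending like _2 or _b are one class to them, and where a whole thing is asked for, a point or a joint stands for the part that bears it (a point fixed in the world has none). Each returns a list of dicts, best first, with "conf" (0 to 1); they miss things now and then, are a little off and sometimes report something else, mostly with a low value. They report only what shows in the picture. A call takes as long as a camera call. They do not tell look-alikes from the thing itself.
- find_in(query, camera): "centre" ([column, row] in pixels, amid what is visible of it).
- place_of(query, camera): "centre" ([column, row] in pixels: a listed point, or the origin of a listed thing).
The state is a dict: "time_s": time; "joints": joint angles; "dq": joint speeds; "tau": joint torques, N m; "eef_pos": TCP position; "ee_rot": TCP orientation; "force": force on the tool from outside, world axes, zero at the start; "wrist_torque": the same for the moment, N m; "grip_width": opening from 0.0 (shut) to 1.0 (fully open); "grip_force": force on a finger pad.
Only numpy, scipy, OpenCV 4.12 (cv2) and the standard library are available. Lean on these libraries where they do the work, as an engineer would, in place of code of your own. Each camera call takes 0.05 s, during which the arm holds its last target. There are 200 camera calls.

### The job

The three breaker boxes on the bench have tripped and their buttons stand out. With the fingertips, lightly push the buttons straight down one after the other so that each stays clearly in (well past half way; it need not reach the stop): first the round button, then the square one, then the long narrow one. Do not lift, tip or shove the boxes, do not press hard, and leave everything else where it is.

Things in the scene. Friction and masses are not known exactly. Their poses are not given: they have to be found in the camera images.
- round_case: loose grey steel breaker box, 86 x 86 mm and 90 mm high, about 0.8 kg, on rubber feet; on the middle of its top, in a dark metal collar 4 mm high, it has a button with a ROUND black cap, 36 mm in diameter. Origin: centre of the underside, on the bench; z up, x and y along the box's sides; a round black outlet is on its -x face
- round_top (a point): centre of the top face of the round button (ROUND black cap, 36 mm in diameter), on the box's vertical centre line; 118 mm above the bench when the button is fully out, and it sinks with the button (up to 1 mm further while pressed)
- round_button (a joint): how far the round button is pushed in, m: 0 fully out, 0.012 fully in; it starts at 0 to 0.002. It slides straight down against 2 to 4 N of friction and stays where left; 0.008 or more counts as in. Its cap rides on a buffer spring: once the button is fully in, the cap still gives up to 8 mm (2 N, then 1.4 N more per mm) and comes back up. Over 20 N is too hard
- square_case: loose grey steel breaker box, 86 x 86 mm and 90 mm high, about 0.8 kg, on rubber feet; on the middle of its top, in a dark metal collar 4 mm high, it has a button with a SQUARE black cap, 32 x 32 mm. Origin: centre of the underside, on the bench; z up, x and y along the box's sides; a round black outlet is on its -x face
- square_top (a point): centre of the top face of the square button (SQUARE black cap, 32 x 32 mm), on the box's vertical centre line; 118 mm above the bench when the button is fully out, and it sinks with the button (up to 1 mm further while pressed)
- square_button (a joint): how far the square button is pushed in, m: 0 fully out, 0.012 fully in; it starts at 0 to 0.002. It slides straight down against 2 to 4 N of friction and stays where left; 0.008 or more counts as in. Its cap rides on a buffer spring: once the button is fully in, the cap still gives up to 8 mm (2 N, then 1.4 N more per mm) and comes back up. Over 20 N is too hard
- long_case: loose grey steel breaker box, 86 x 86 mm and 90 mm high, about 0.8 kg, on rubber feet; on the middle of its top, in a dark metal collar 4 mm high, it has a button with a LONG NARROW black cap, 18 mm (case x) by 48 mm (case y). Origin: centre of the underside, on the bench; z up, x and y along the box's sides; a round black outlet is on its -x face
- long_top (a point): centre of the top face of the long button (LONG NARROW black cap, 18 mm (case x) by 48 mm (case y)), on the box's vertical centre line; 118 mm above the bench when the button is fully out, and it sinks with the button (up to 1 mm further while pressed)
- long_button (a joint): how far the long button is pushed in, m: 0 fully out, 0.012 fully in; it starts at 0 to 0.002. It slides straight down against 2 to 4 N of friction and stays where left; 0.008 or more counts as in. Its cap rides on a buffer spring: once the button is fully in, the cap still gives up to 8 mm (2 N, then 1.4 N more per mm) and comes back up. Over 20 N is too hard
- connector: loose beige cable connector, 58 x 52 x 17 mm, bystander; origin under its centre
- small_disk: loose small hard disk lying flat, 70 x 100 x 10 mm, bystander; origin under its centre
- small_board: loose small green circuit board lying flat, 72 x 98 x 14 mm, bystander; origin under its centre
There are look-alikes about, which are no part of the job. What is shaped like the round_case but green is not meant.

How it is judged (in metres and radians):
On the way, in this order (a step that is already met when the one before it is completed fails the run):
1. the round button is pushed in (value of joint round_button above 0.008 m and value of joint each of square_button, long_button below 0.005 m), for 0.1 s.
2. the square button is pushed in (value of joint square_button above 0.008 m and value of joint long_button below 0.005 m), for 0.1 s.
3. the long button is pushed in (value of joint long_button above 0.008 m), for 0.1 s.
At the end, for the whole second after the job is handed in: All three buttons are pushed in at least 8 mm of their 12 mm; the boxes stand upright and still within 25 mm of where they stood; the connector, small disk and small board are within 20 mm of where they lay (value of joint each of round_button, square_button, long_button above 0.008 m and angle between each of round_case, square_case, long_case's own z axis and vertical below 0.15 rad and distance of each of round_case, square_case, long_case from where it was at the start of the episode below 0.025 m and linear speed of each of round_case, square_case, long_case below 0.01 m/s and distance of each of connector, small_disk, small_board from where it was at the start of the episode below 0.02 m); the robot touches nothing.
It fails at once if the square button is pushed in before the round one is in (value of joint square_button above 0.005 m and value of joint round_button below 0.007 m).
It fails at once if the long button is pushed in before the square one is in (value of joint long_button above 0.005 m and value of joint square_button below 0.007 m).
It fails at once if a button or box is pressed harder than 20 N (contact force between any of the fingers, the arm and round_case above 20 N or contact force between any of the fingers, the arm and square_case above 20 N or contact force between any of the fingers, the arm and long_case above 20 N).
It fails at once if a breaker box is lifted, tipped or shoved more than 25 mm (height (world z) of any of round_case, square_case, long_case above 0.008 m or angle between any of round_case, square_case, long_case's own z axis and vertical above 0.15 rad or distance of any of round_case, square_case, long_case from where it was at the start of the episode above 0.025 m).
It fails at once if a bystander is moved more than 20 mm (distance of any of connector, small_disk, small_board from where it was at the start of the episode above 0.02 m).
It also fails if it takes over 64 s, if anything falls off the work surface, if the arm or the gripper's body presses on something with over 40 N, if the wrist force passes 120 N, or if a joint passes its speed limit or range.

## Working session

There is one attempt and no reset: what is moved stays moved. The work goes in short steps, Python scripts to look and compute and a shell command to move; the robot and the scene stay as the last step left them, time stands still between calls to the robot, and variables do not carry over. Pictures are saved under pics/ and viewed, at most 10 in all, crops included, and the job is handed in when it is done.

```bash
mkdir -p pics; cat > h.py <<'E'
import numpy as np, cv2
from rig import *
def shot(n):
    s=sense(); c=capture(n); return s,c
def T(s):
    w,x,y,z=s["ee_rot"]
    from scipy.spatial.transform import Rotation as R
    M=np.eye(4); M[:3,:3]=R.from_quat([x,y,z,w]).as_matrix(); M[:3,3]=s["eef_pos"]; return M
def cw(c,s=None):
    return np.linalg.inv(c["camera_from_world"]) if "camera_from_world" in c else T(s)@np.array(c["mount"])
def ray(c,px,s=None):
    u,v=px; M=cw(c,s); d=np.array([(u-c["cx"])/c["fx"],-(v-c["cy"])/c["fy"],-1.]); return M[:3,3],M[:3,:3]@d
def at_z(c,px,z,s=None):
    o,d=ray(c,px,s); return o+d*(z-o[2])/d[2]
def at_d(c,px,s=None):
    o,d=ray(c,px,s); u,v=map(int,np.round(px)); p=c["depth"][v-2:v+3,u-2:u+3]; p=p[p>0]
    return o+d*np.median(p) if p.size else None
E
python3 - <<'E'
from h import *
np.set_printoptions(precision=1,suppress=True)
s=sense();print(s["time_s"],s["eef_pos"],s["ee_rot"],s["force"])
for n in("top","scene"):
    s,c=shot(n); print(n,c.keys(),cw(c)[:3,3]); cv2.imwrite(f"pics/{n}.png",cv2.cvtColor(c["color"],cv2.COLOR_RGB2BGR))
    for q in("round","square","long"):
        for r in place_of(q+"_top",n)[:4]: print(q,r["conf"],r["centre"],at_z(c,r["centre"],117),at_d(c,r["centre"]))
E
```

```text
0.0 [ 145.5 -504.2  230.7] [-0.   1.   0.1  0. ] [ 0.2 -0.  -0.1]
top dict_keys(['color', 'depth', 'fx', 'fy', 'cx', 'cy', 'camera_from_world']) [ 442.3   69.2 1630.1]
round 0.57 [349.1, 129.3] [ 809.6 -200.6  117. ] [ 809.4 -200.5  117.9]
round 0.54 [218.8, 225.6] [457.2 273.4 117. ] [457.2 273.5 116. ]
round 0.46 [274.3, 234.5] [425.1  73.5 117. ] [425.1  73.5 117.4]
square 0.64 [404.8, 211.2] [ 509.1 -399.   117. ] [ 509.1 -399.2  116.5]
long 0.59 [212.6, 226.2] [455.  295.6 117. ] [455.  295.5 118.1]
scene dict_keys(['color', 'depth', 'fx', 'fy', 'cx', 'cy', 'camera_from_world']) [-470.9  750.6 1050.6]
round 0.7 [297.7, 228.4] [423.5  77.7 117. ] [425.   76.6 115.4]
round 0.56 [299.3, 145.7] [ 818.8 -206.   117. ] [ 817.9 -205.3  117.6]
long 0.46 [227.2, 248.1] [457.9 296.9 117. ] [458.1 296.8 116.8]
long 0.29 [277.5, 289.4] [250.3 262.3 117. ] [330.  208.4  13.9]
```

View pics/top.png

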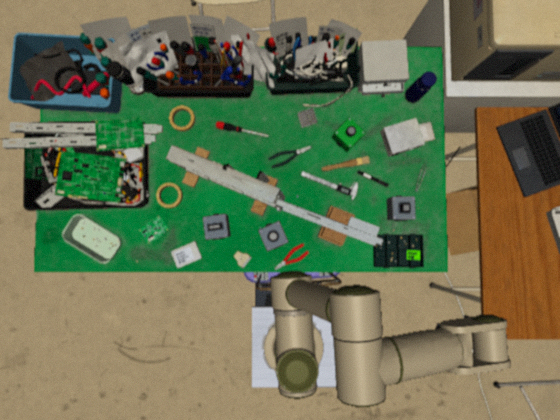

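View pics/scene.png

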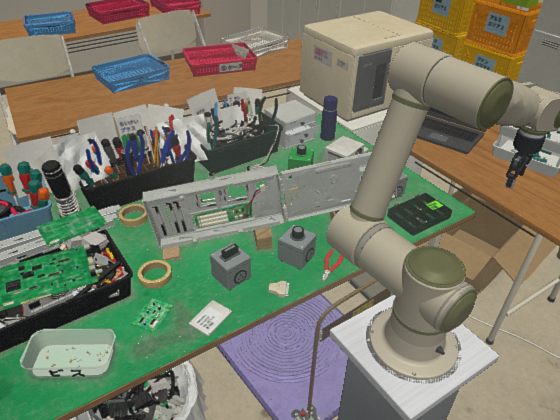

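Scene: round candidates are the grey box at top-px (273,236) and the green look-alike at (349,131), which is not meant. The square is at (403,208) and the long at (215,226). A tall panel stands behind and between the boxes. I'll check panel heights and one close crop.

```bash
python3 - <<'E'
from h import *
np.set_printoptions(precision=0,suppress=True,linewidth=200)
s,c=shot("top")
v,u=np.mgrid[0:420,0:560]; D=c["depth"]; M=cw(c)
P=np.stack([(u-c["cx"])/c["fx"]*D,-(v-c["cy"])/c["fy"]*D,-D],-1)@M[:3,:3].T+M[:3,3]; P[D==0]=np.nan
Z=P[...,2]
for x in range(660,280,-30):
    r=[]
    for y in range(400,-520,-40):
        m=(abs(P[...,0]-x)<15)&(abs(P[...,1]-y)<20); r.append(np.nanmax(np.where(m,Z,-1)))
    print(x,np.array(r))
# collar+cap blobs: z>104
for q,(a,b) in dict(r=(425,74),s=(509,-399),l=(455,290)).items():
    for lo,hi in((80,98),(108,125)):
        m=(np.hypot(P[...,0]-a,P[...,1]-b)<70)&(Z>lo)&(Z<hi)
        pts=P[m]; rect=cv2.minAreaRect(pts[:,:2].astype(np.float32)); print(q,lo,m.sum(),pts.mean(0),np.round(rect[0]),np.round(rect[1]),rect[2])
im=cv2.cvtColor(c["color"],cv2.COLOR_RGB2BGR)
cs=[cv2.resize(im[y-28:y+28,x-28:x+28],(260,260),interpolation=cv2.INTER_CUBIC) for x,y in((273,236),(403,208),(215,226))]
cv2.imwrite("pics/crop.png",np.hstack(cs))
E
```

```text
660 [210. 217. 224. 232. 246. 229.  15.  45.  49.   7.   9.  13.  11.  11.  13.   9.  17.  22.  19.   7.   8.  10.  13.]
630 [ 19.  31. 223. 227. 238. 241. 243. 244. 123.   9.  11.  12.  11.  16.  16.  17.  12.  16.  25.  24.  10.  11.  16.]
600 [ 25.   9.   9. 227. 235. 244. 247. 250. 256.  12.  15.   8.  12.  10.  22.  24.  17.  10.  13.  18.   9.   7.  14.]
570 [ 11.   8.  12.   8.  11. 242. 246. 251. 259. 251.   9.  12.   8.  12.   8.  23.  17.  12.  12.  98.  95.  98.  10.]
540 [ 10.  11.   7.  11.   9.  10.  55. 252. 258. 260. 258.   9.  11.  46.  96.  13.  11.   9.   8.  98. 123.  98.  10.]
510 [ 10.   9.  89.  98.  95.   9.  57.  60. 239. 262. 267. 271. 262.  96. 105. 104.  12.  10.  10. 101. 123.  98.  10.]
480 [  9.   7. 101. 119.  99.  11.  11.   9.  95.  95.   9. 274. 280. 284. 254. 256. 255.   8.   9.  99.  97.  95.  10.]
450 [  6.   9. 123. 126. 100.  12.  12.  98. 121. 101.  14.   8. 281. 286. 293. 292. 266. 262.   8.  48.   9.  14.  10.]
420 [ 10.   9.  97.  97.  98.   9.  15. 106. 126.  97.  10.   9.  88. 103. 292. 297. 304. 307.  41.  45.  38.  44.  40.]
390 [ 17.  17.  10.  10.  11.  13.   9.  98. 103.  98.  16.  16.  11.  91. 107. 100. 303. 305.  41.  35.  32.  38.  38.]
360 [18. 15.  9. 13. 22. 25. 25. 94. 90. 16. 17. 15.  9.  9. 10.  9.  9. 12. 42. 39. 39. 54. 49.]
330 [18. 19.  7. 11. 19. 26. 25. 10. 10. 20. 19. 22.  8.  9.  9.  8. 11.  9. 42. 36. 36. 53. 51.]
300 [ 16.  10.   9.   9.  10.  23.   8.   7. 261. 272. 331. 643. 679. 683. 676.  13.  10.   8.  44.  48.  43.  45.  43.]
r 80 449 [422.  79.  91.] [422.  79.] [85. 86.] 24.01487159729004
r 108 75 [422.  79. 117.] [422.  80.] [33. 32.] 89.97335052490234
s 80 431 [ 525. -399.   91.] [ 525. -402.] [85. 87.] 0.6797014474868774
s 108 86 [ 525. -402.  117.] [ 524. -402.] [29. 34.] 0.42762184143066406
l 80 463 [456. 290.  91.] [457. 290.] [86. 87.] 7.086287498474121
l 108 66 [456. 290. 118.] [456. 290.] [18. 46.] 8.693071365356445
```

View pics/crop.png

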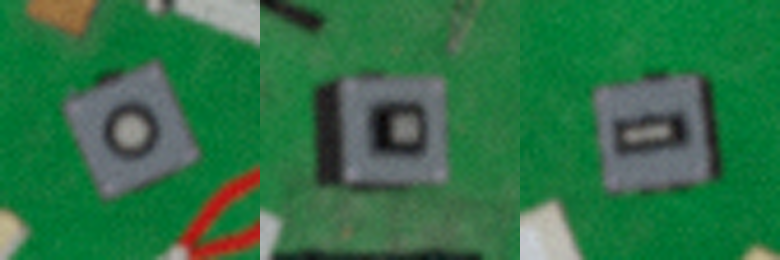

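The close crop confirms all three caps and that the boxes are grey: left round (box px 273,236), middle square (403,208), right long (215,226). Depth gives round (422,80), square (524,-402), long (456,290), with tops at about 117 and boxes of 86 mm, as described. The panel reaches z = 307, so I'll travel high.

```bash
cat > go.py <<'E'
import sys; from h import *
s=sense(); M=T(s); t=np.array([float(a) for a in sys.argv[1:4]])
print("d tool",np.round(M[:3,:3].T@(t-M[:3,3]),1),"pos",np.round(s["eef_pos"],1),"zaxis",np.round(M[:3,2],3),"F",np.round(s["force"],1),"t",s["time_s"],"w",s["grip_width"],"q",np.round(s["joints"],2))
E
python3 -m jog '[{"tz":-50,"jaw":1},{"tz":-50,"jaw":1},{"tz":-50,"jaw":1},{"jaw":1}]'; python3 go.py 422 80 380; python3 go.py 320 -220 380
```

```text
d tool [ 427.6 -484.9 -148.7] pos [ 145.5 -504.4  231.2] zaxis [-0.  0. -1.] F [0.2 0.4 0.5] t 0.45 w 0.9986733532966223 q [-1.51  0.31  1.5   0.    1.33 -0.22]
d tool [ 246.5 -224.9 -148.7] pos [ 145.5 -504.4  231.2] zaxis [-0.  0. -1.] F [0.2 0.4 0.5] t 0.45 w 0.9986733532966223 q [-1.51  0.31  1.5   0.    1.33 -0.22]schema error: expected keys tx, ty, tz, ax, ay, az, jaw
```

```bash
python3 -m jog '[{"tx":0,"ty":0,"tz":-50,"ax":0,"ay":0,"az":0,"jaw":1},{"tx":0,"ty":0,"tz":-50,"ax":0,"ay":0,"az":0,"jaw":1},{"tx":0,"ty":0,"tz":-50,"ax":0,"ay":0,"az":0,"jaw":1},{"tx":0,"ty":0,"tz":0,"ax":0,"ay":0,"az":0,"jaw":1}]'
python3 -m jog '[{"tx":41,"ty":-37,"tz":0,"ax":0,"ay":0,"az":0,"jaw":1},{"tx":41,"ty":-37,"tz":0,"ax":0,"ay":0,"az":0,"jaw":1},{"tx":41,"ty":-37,"tz":0,"ax":0,"ay":0,"az":0,"jaw":1},{"tx":41,"ty":-37,"tz":0,"ax":0,"ay":0,"az":0,"jaw":1},{"tx":41,"ty":-37,"tz":0,"ax":0,"ay":0,"az":0,"jaw":1}]'; python3 go.py 422 80 380
```

```text
time_s: 0.95
eef_pos: [145.5, -505.1, 384.8]
ee_rot: [0.004, 0.99, 0.14, -0.0]
force: [-0.3, -0.3, -0.3]
grip_width: 0.148
grip_force: 0.0
time_s: 1.58
eef_pos: [291.7, -268.1, 380.4]
ee_rot: [-0.001, 0.99, 0.14, -0.0]
force: [1.9, -0.2, 0.9]
grip_width: -0.003
grip_force: 0.0
d tool [ 221.6 -298.4    0.7] pos [ 291.7 -268.1  380.4] zaxis [-0.     0.001 -1.   ] F [ 1.9 -0.2  0.9] t 1.575 w -0.0026442389001600027 q [-1.04 -0.05  1.53  0.    1.66  0.25]
```

```bash
python3 -m jog '[{"tx":36,"ty":-50,"tz":0,"ax":0,"ay":0,"az":0,"jaw":1},{"tx":36,"ty":-50,"tz":0,"ax":0,"ay":0,"az":0,"jaw":1},{"tx":36,"ty":-50,"tz":0,"ax":0,"ay":0,"az":0,"jaw":1},{"tx":36,"ty":-50,"tz":0,"ax":0,"ay":0,"az":0,"jaw":1},{"tx":36,"ty":-50,"tz":0,"ax":0,"ay":0,"az":0,"jaw":1}]'; python3 go.py 422 80 260
```

```text
time_s: 2.2
eef_pos: [394.9, 22.3, 380.6]
ee_rot: [-0.0, 0.99, 0.14, -0.0]
force: [-0.1, -1.6, -0.2]
grip_width: 0.002
grip_force: 0.0
d tool [ 42.1 -47.9 120.5] pos [394.9  22.3 380.6] zaxis [-0.001  0.    -1.   ] F [-0.1 -1.6 -0.2] t 2.2 w 0.0020466123645102884 q [-0.24 -0.05  1.53 -0.    1.66  1.05]
```

```bash
python3 -m jog '[{"tx":20,"ty":-20,"tz":40,"ax":0,"ay":0,"az":0,"jaw":1},{"tx":15,"ty":-20,"tz":40,"ax":0,"ay":0,"az":0,"jaw":1},{"tx":0,"ty":0,"tz":40,"ax":0,"ay":0,"az":0,"jaw":1},{"tx":0,"ty":0,"tz":0,"ax":0,"ay":0,"az":0,"jaw":1},{"tx":0,"ty":0,"tz":0,"ax":0,"ay":0,"az":0,"jaw":1}]'; python3 go.py 422 80 130
cat > wr.py <<'E'
import sys; from h import *
np.set_printoptions(precision=1,suppress=True)
q=sys.argv[1]; s,c=shot("wrist"); im=cv2.cvtColor(c["color"],cv2.COLOR_RGB2BGR); cv2.imwrite(f"pics/w_{q}.png",im)
v,u=np.mgrid[0:420,0:560]; D=c["depth"]; M=cw(c,s)
P=np.stack([(u-c["cx"])/c["fx"]*D,-(v-c["cy"])/c["fy"]*D,-D],-1)@M[:3,:3].T+M[:3,3]; P[D==0]=np.nan
a,b=map(float,sys.argv[2:4]); m=(np.hypot(P[...,0]-a,P[...,1]-b)<45)&(P[...,2]>99)&(P[...,2]<126); p=P[m]
if len(p): print(len(p),np.nanmedian(p,0),cv2.minAreaRect(p[:,:2].astype(np.float32)))
for r in place_of(q+"_top","wrist")[:3]: print(r,at_z(c,r["centre"],117,s))
E
python3 wr.py round 422 80
```

```text
time_s: 2.82
eef_pos: [417.8, 68.1, 262.6]
ee_rot: [0.0, 0.99, 0.14, 0.001]
force: [0.1, -0.7, 0.4]
grip_width: -0.0
grip_force: 0.0
d tool [  7.1 -10.4 132.6] pos [417.8  68.1 262.6] zaxis [ 0.002 -0.    -1.   ] F [ 0.1 -0.7  0.4] t 2.825 w -0.00043067692609831686 q [-0.12  0.06  1.72 -0.    1.36  1.17]
986 [425.8  78.8 116.4] ((424.4175720214844, 78.90428924560547), (34.817630767822266, 34.7104606628418), 15.79747486114502)
{'centre': [267.9, 185.9], 'conf': 0.66} [422.3  79.5 117. ]
```

```bash
python3 -m jog '[{"tx":8,"ty":-10,"tz":30,"ax":0,"ay":0,"az":0,"jaw":1},{"tx":0,"ty":0,"tz":50,"ax":0,"ay":0,"az":0,"jaw":1},{"tx":0,"ty":0,"tz":50,"ax":0,"ay":0,"az":0,"jaw":1},{"tx":0,"ty":0,"tz":0,"ax":0,"ay":0,"az":0,"jaw":1},{"tx":0,"ty":0,"tz":0,"ax":0,"ay":0,"az":0,"jaw":1}]'; python3 go.py 423 79.5 104
```

```text
time_s: 3.55
eef_pos: [423.7, 80.0, 133.6]
ee_rot: [0.0, 0.99, 0.14, 0.002]
force: [0.5, 0.1, 1.0]
grip_width: 0.003
grip_force: 0.0
d tool [-0.9  0.2 29.5] pos [423.7  80.  133.6] zaxis [ 0.004 -0.    -1.   ] F [0.5 0.1 1. ] t 3.55 w 0.003200682547669014 q [-0.09  0.22  1.9   0.    1.02  1.2 ]
```

```bash
python3 -m jog '[{"tx":0,"ty":0,"tz":10,"ax":0,"ay":0,"az":0,"jaw":1},{"tx":0,"ty":0,"tz":4,"ax":0,"ay":0,"az":0,"jaw":1},{"tx":0,"ty":0,"tz":4,"ax":0,"ay":0,"az":0,"jaw":1},{"tx":0,"ty":0,"tz":4,"ax":0,"ay":0,"az":0,"jaw":1},{"tx":0,"ty":0,"tz":0,"ax":0,"ay":0,"az":0,"jaw":1}]'; python3 go.py 423 79.5 104
```

```text
time_s: 4.18
eef_pos: [422.3, 80.2, 109.1]
ee_rot: [-0.0, 0.99, 0.14, -0.0]
force: [0.1, 0.3, -0.2]
grip_width: -0.003
grip_force: 0.0
d tool [0.5 0.8 5.1] pos [422.3  80.2 109.1] zaxis [-0.  0. -1.] F [ 0.1  0.3 -0.2] t 4.175 w -0.0026986485719358764 q [-0.09  0.26  1.93  0.    0.96  1.2 ]
```

```bash
python3 -m jog '[{"tx":0,"ty":0,"tz":2,"ax":0,"ay":0,"az":0,"jaw":1},{"tx":0,"ty":0,"tz":2,"ax":0,"ay":0,"az":0,"jaw":1},{"tx":0,"ty":0,"tz":2,"ax":0,"ay":0,"az":0,"jaw":1},{"tx":0,"ty":0,"tz":0,"ax":0,"ay":0,"az":0,"jaw":1},{"tx":0,"ty":0,"tz":0,"ax":0,"ay":0,"az":0,"jaw":1}]'; python3 go.py 423 79.5 104
```

```text
time_s: 4.8
eef_pos: [422.4, 80.2, 103.5]
ee_rot: [0.0, 0.99, 0.14, 0.0]
force: [-0.2, 0.1, 5.3]
grip_width: -0.002
grip_force: 2.7
d tool [ 0.4  0.8 -0.5] pos [422.4  80.2 103.5] zaxis [ 0. -0. -1.] F [-0.2  0.1  5.3] t 4.8 w -0.0015528729842634924 q [-0.09  0.27  1.93  0.    0.94  1.2 ]
```

5.3 N at z = 103.5 matches the button fully in plus about 2.4 mm of buffer. I'll lift and verify.

```bash
python3 -m jog '[{"tx":0,"ty":0,"tz":-20,"ax":0,"ay":0,"az":0,"jaw":1},{"tx":0,"ty":0,"tz":-50,"ax":0,"ay":0,"az":0,"jaw":1},{"tx":0,"ty":0,"tz":-60,"ax":0,"ay":0,"az":0,"jaw":1},{"tx":0,"ty":0,"tz":-30,"ax":0,"ay":0,"az":0,"jaw":1},{"tx":0,"ty":0,"tz":0,"ax":0,"ay":0,"az":0,"jaw":1}]'; python3 wr.py round 422 80; python3 go.py 340 -150 390
```

```text
time_s: 5.42
eef_pos: [423.0, 80.1, 264.8]
ee_rot: [0.0, 0.99, 0.14, 0.002]
force: [0.5, -0.2, -0.7]
grip_width: 0.001
grip_force: 0.0
861 [425.1  78.9 106.1] ((424.30902099609375, 78.81681823730469), (35.019126892089844, 34.377037048339844), 17.166641235351562)
{'centre': [279.9, 185.9], 'conf': 0.56} [430.7  79.7 117. ]
{'centre': [182.0, 203.2], 'conf': 0.21} [384.9 172.3 117. ]
d tool [-142.7  198.4 -127.7] pos [421.9  80.2 262.3] zaxis [-0.002  0.    -1.   ] F [-0.6 -0.2 -0.8] t 5.525 w -0.0009258173413564279 q [-0.09  0.08  1.71  0.    1.36  1.2 ]
```

Round button top is now at 106.1, fully in. Next I go up and over the panel (307) at z≈400 to the square button.

```bash
python3 -m jog '[{"tx":0,"ty":0,"tz":-50,"ax":0,"ay":0,"az":0,"jaw":1},{"tx":0,"ty":0,"tz":-50,"ax":0,"ay":0,"az":0,"jaw":1},{"tx":0,"ty":0,"tz":-40,"ax":0,"ay":0,"az":0,"jaw":1},{"tx":0,"ty":0,"tz":0,"ax":0,"ay":0,"az":0,"jaw":1}]'; python3 go.py 524 -402 400
```

```text
time_s: 6.02
eef_pos: [422.9, 80.1, 404.0]
ee_rot: [0.0, 0.99, 0.14, 0.001]
force: [0.8, -0.1, -0.8]
grip_width: 0.005
grip_force: 0.0
d tool [-36.5 491.3   4.3] pos [422.9  80.1 404. ] zaxis [ 0.002 -0.    -1.   ] F [ 0.8 -0.1 -0.8] t 6.025 w 0.005457532843619676 q [-0.09  0.03  1.39  0.    1.72  1.2 ]
```

```bash
python3 -m jog '[{"tx":-4,"ty":55,"tz":0,"ax":0,"ay":0,"az":0,"jaw":1},{"tx":-4,"ty":55,"tz":0,"ax":0,"ay":0,"az":0,"jaw":1},{"tx":-4,"ty":55,"tz":0,"ax":0,"ay":0,"az":0,"jaw":1},{"tx":-4,"ty":55,"tz":0,"ax":0,"ay":0,"az":0,"jaw":1},{"tx":-4,"ty":55,"tz":0,"ax":0,"ay":0,"az":0,"jaw":1}]'
python3 -m jog '[{"tx":-4,"ty":54,"tz":0,"ax":0,"ay":0,"az":0,"jaw":1},{"tx":-4,"ty":54,"tz":0,"ax":0,"ay":0,"az":0,"jaw":1},{"tx":-4,"ty":54,"tz":0,"ax":0,"ay":0,"az":0,"jaw":1},{"tx":-4,"ty":54,"tz":0,"ax":0,"ay":0,"az":0,"jaw":1},{"tx":0,"ty":0,"tz":0,"ax":0,"ay":0,"az":0,"jaw":1}]'; python3 go.py 524 -402 260
```

```text
time_s: 6.65
eef_pos: [479.3, -191.4, 400.7]
ee_rot: [-0.001, 0.99, 0.14, -0.001]
force: [0.6, 1.2, -0.1]
grip_width: 0.001
grip_force: 0.0
time_s: 7.28
eef_pos: [523.9, -405.6, 396.3]
ee_rot: [-0.004, 0.99, 0.138, -0.003]
force: [-0.0, 0.7, -0.6]
grip_width: -0.001
grip_force: 0.0
d tool [  1.6  -2.3 136.3] pos [ 523.9 -405.6  396.3] zaxis [-0.006  0.007 -1.   ] F [-0.   0.7 -0.6] t 7.275 w -0.0012114735906571799 q [-0.84  0.66  0.55 -0.    1.94  0.46]
```

```bash
python3 wr.py square 524 -402; python3 - <<'E'
import numpy as np
D=[(.313,1.498,145.5,-504.4,231.2),(.66,.55,523.9,-405.6,396.3),(.27,1.93,422.4,80.2,103.5),(.03,1.39,422.9,80.1,404),(.06,1.72,417.8,68.1,262.6),(-.05,1.53,394.9,22.3,380.6)]
A=[];b=[]
for q2,q3,x,y,z in D:
    A+=[[np.sin(q2),np.sin(q2+q3),1,0],[np.cos(q2),np.cos(q2+q3),0,1]]; b+=[np.hypot(x,y),z]
print(np.linalg.lstsq(A,b,rcond=None)[0], np.array(A)@np.linalg.lstsq(A,b,rcond=None)[0]-b)
E
```

```text
500 [ 529.7 -403.5  116.4] ((528.2860717773438, -403.6980285644531), (32.16156005859375, 31.960905075073242), 0.42261233925819397)
{'centre': [277.4, 169.4], 'conf': 0.97} [ 523.2 -403.1  117. ]
[430.4984966  395.89916547  15.0371659  -83.68374236] [  7.16021653   0.51400918 -13.16495437  -0.13318804  20.00142423
  -5.2689216  -11.0622975    2.09518262   4.80514644   1.21935417
  -7.73953533   1.57356368]
```

```bash
python3 - <<'E'
from h import *
np.set_printoptions(precision=0,suppress=True,linewidth=180)
s,c=shot("top"); q=s["joints"]
v,u=np.mgrid[0:420,0:560]; D=c["depth"]; M=cw(c)
P=np.stack([(u-c["cx"])/c["fx"]*D,-(v-c["cy"])/c["fy"]*D,-D],-1)@M[:3,:3].T+M[:3,3]; P=P[D>0]
a=np.arctan2(s["eef_pos"][1],s["eef_pos"][0]); e=np.array([np.cos(a),np.sin(a)]); n=np.array([-e[1],e[0]])
R=P[:,:2]@e; L=P[:,:2]@n
f=q[1]+q[2]; rw=np.hypot(*s["eef_pos"][:2])
for r in range(0,760,40):
    m=(abs(R-r)<12)&(abs(L)<200)&(P[:,2]>330)
    if m.sum(): 
        k=L[m]; ax=s["eef_pos"][2]+(rw-r)*(-np.cos(f)/np.sin(f))
        print(r,"top z",P[m,2].max(),"L",k.min(),k.max(),"axis-Lt",ax)
cv2.imwrite("pics/arm.png",cv2.cvtColor(capture("scene")["color"],cv2.COLOR_RGB2BGR))
E
```

```text
80 top z 330.90829473366375 L 199.44286945984678 199.44286945984678 axis-Lt 179.13303362942685
120 top z 391.6692202779527 L 180.4866165800152 199.00647430018518 axis-Lt 194.39834678179926
160 top z 450.7488104913225 L 172.40389730909405 199.9985235684694 axis-Lt 209.66365993417168
200 top z 502.85857311576433 L 165.8283662957087 199.3315425842245 axis-Lt 224.9289730865441
240 top z 606.8995182846404 L -4.4681538494805855 199.97507606953886 axis-Lt 240.1942862389165
280 top z 615.9323552199553 L -13.937566099086261 199.98125472859684 axis-Lt 255.45959939128892
320 top z 620.4531933450666 L -8.917374257803097 199.81302701645387 axis-Lt 270.72491254366133
360 top z 628.9749703230572 L 2.3557636908938475 199.8031252202517 axis-Lt 285.99022569603375
400 top z 639.2235507119351 L -3.873343726116632 102.81309243186857 axis-Lt 301.25553884840616
440 top z 648.0888087645931 L -13.33970504501236 96.36894574655369 axis-Lt 316.5208520007786
480 top z 656.21667771322 L -20.54044577867718 89.1507591677837 axis-Lt 331.786165153151
520 top z 662.3442404995299 L -36.58358262275296 80.84743608922919 axis-Lt 347.0514783055234
560 top z 678.0729838031727 L -43.21245503863602 80.7617966897961 axis-Lt 362.3167914578958
600 top z 693.3585109100027 L -51.00978833982588 73.64620114687379 axis-Lt 377.58210461026823
640 top z 704.5316681229938 L -65.71910138991196 71.50689160886226 axis-Lt 392.84741776264065
680 top z 706.9040610927763 L -64.16170531848202 69.79818988977934 axis-Lt 408.11273091501306
720 top z 671.0720182145249 L 50.694048881167305 52.30334688245286 axis-Lt 423.3780440673855
```

View pics/arm.png

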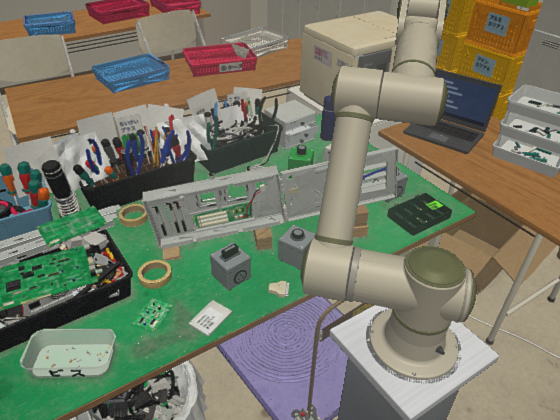

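The arm picture shows the forearm passing above the panel's right end, around px (340,200). At the pressing pose its underside would be at about z = 355 against the panel's 307, so it clears.

```bash
python3 -m jog '[{"tx":0,"ty":0,"tz":50,"ax":0,"ay":0,"az":0,"jaw":1},{"tx":0,"ty":0,"tz":50,"ax":0,"ay":0,"az":0,"jaw":1},{"tx":0,"ty":0,"tz":50,"ax":0,"ay":0,"az":0,"jaw":1},{"tx":0,"ty":0,"tz":0,"ax":0,"ay":0,"az":0,"jaw":1},{"tx":0,"ty":0,"tz":0,"ax":0,"ay":0,"az":0,"jaw":1}]'; python3 go.py 525 -403 104;python3 wr.py square 524 -402
```

```text
time_s: 8.1
eef_pos: [524.4, -401.5, 256.6]
ee_rot: [0.002, 0.99, 0.14, 0.001]
force: [0.7, -0.7, 0.8]
grip_width: -0.004
grip_force: 0.0
d tool [-1.000e-01  1.000e+00  1.526e+02] pos [ 524.4 -401.5  256.6] zaxis [ 0.003 -0.003 -1.   ] F [ 0.7 -0.7  0.8] t 8.1 w -0.0035602456450857236 q [-0.83  0.61  0.98 -0.    1.54  0.46]
1068 [ 530.  -403.3  116.5] ((527.9164428710938, -403.8858642578125), (32.3174934387207, 32.09424591064453), 0.6721054315567017)
```

```bash
python3 -m jog '[{"tx":0,"ty":1,"tz":30,"ax":0,"ay":0,"az":0,"jaw":1},{"tx":0,"ty":0,"tz":50,"ax":0,"ay":0,"az":0,"jaw":1},{"tx":0,"ty":0,"tz":45,"ax":0,"ay":0,"az":0,"jaw":1},{"tx":0,"ty":0,"tz":0,"ax":0,"ay":0,"az":0,"jaw":1},{"tx":0,"ty":0,"tz":0,"ax":0,"ay":0,"az":0,"jaw":1}]'; python3 go.py 525.5 -403 104
```

```text
time_s: 8.82
eef_pos: [525.1, -403.5, 131.5]
ee_rot: [0.002, 0.99, 0.14, 0.001]
force: [-0.0, -0.0, 0.4]
grip_width: -0.003
grip_force: 0.0
d tool [ 0.5 -0.5 27.5] pos [ 525.1 -403.5  131.5] zaxis [ 0.003 -0.003 -1.   ] F [-0.  -0.   0.4] t 8.825 w -0.0034973285530577273 q [-0.83  0.7   1.17  0.    1.27  0.46]
```

```bash
python3 -m jog '[{"tx":0,"ty":0,"tz":9,"ax":0,"ay":0,"az":0,"jaw":1},{"tx":0,"ty":0,"tz":4,"ax":0,"ay":0,"az":0,"jaw":1},{"tx":0,"ty":0,"tz":4,"ax":0,"ay":0,"az":0,"jaw":1},{"tx":0,"ty":0,"tz":4,"ax":0,"ay":0,"az":0,"jaw":1},{"tx":0,"ty":0,"tz":0,"ax":0,"ay":0,"az":0,"jaw":1}]'; python3 go.py 525 -403 104
```

```text
time_s: 9.45
eef_pos: [524.0, -402.5, 107.0]
ee_rot: [-0.0, 0.99, 0.14, -0.0]
force: [-0.2, -0.4, -0.2]
grip_width: -0.004
grip_force: 0.0
d tool [0.8 0.7 3. ] pos [ 524.  -402.5  107. ] zaxis [-0.  0. -1.] F [-0.2 -0.4 -0.2] t 9.45 w -0.004459362207618638 q [-0.83  0.72  1.19  0.    1.23  0.46]
```

```bash
python3 -m jog '[{"tx":0,"ty":0,"tz":2,"ax":0,"ay":0,"az":0,"jaw":1},{"tx":0,"ty":0,"tz":2,"ax":0,"ay":0,"az":0,"jaw":1},{"tx":0,"ty":0,"tz":1.5,"ax":0,"ay":0,"az":0,"jaw":1},{"tx":0,"ty":0,"tz":0,"ax":0,"ay":0,"az":0,"jaw":1},{"tx":0,"ty":0,"tz":0,"ax":0,"ay":0,"az":0,"jaw":1}]'; python3 go.py 525 -403 104
```

```text
time_s: 10.07
eef_pos: [524.1, -402.6, 102.5]
ee_rot: [0.0, 0.99, 0.14, 0.0]
force: [-1.1, 0.5, 7.8]
grip_width: 0.001
grip_force: 3.4
d tool [ 0.8  0.6 -1.5] pos [ 524.1 -402.6  102.5] zaxis [ 0. -0. -1.] F [-1.1  0.5  7.8] t 10.075 w 0.0005219441372573772 q [-0.83  0.72  1.2  -0.    1.22  0.46]
```

```bash
python3 -m jog '[{"tx":0,"ty":0,"tz":-20,"ax":0,"ay":0,"az":0,"jaw":1},{"tx":0,"ty":0,"tz":-50,"ax":0,"ay":0,"az":0,"jaw":1},{"tx":0,"ty":0,"tz":-60,"ax":0,"ay":0,"az":0,"jaw":1},{"tx":0,"ty":0,"tz":-30,"ax":0,"ay":0,"az":0,"jaw":1},{"tx":0,"ty":0,"tz":0,"ax":0,"ay":0,"az":0,"jaw":1}]'; python3 wr.py square 524 -402; python3 -m jog '[{"tx":0,"ty":0,"tz":-50,"ax":0,"ay":0,"az":0,"jaw":1},{"tx":0,"ty":0,"tz":-50,"ax":0,"ay":0,"az":0,"jaw":1},{"tx":0,"ty":0,"tz":-40,"ax":0,"ay":0,"az":0,"jaw":1},{"tx":0,"ty":0,"tz":0,"ax":0,"ay":0,"az":0,"jaw":1}]'; python3 go.py 430 0 400
```

```text
time_s: 10.7
eef_pos: [524.5, -403.0, 263.9]
ee_rot: [0.002, 0.99, 0.14, 0.001]
force: [0.5, -0.4, -0.5]
grip_width: 0.0
grip_force: 0.0
895 [ 529.1 -403.6  106.1] ((527.9005737304688, -403.8888244628906), (32.24365234375, 32.08832550048828), 0.6980394124984741)
{'centre': [277.8, 190.8], 'conf': 0.97} [ 526.7 -403.1  117. ]
time_s: 11.3
eef_pos: [524.4, -402.9, 402.9]
ee_rot: [0.001, 0.99, 0.14, 0.001]
force: [-0.3, 0.0, -0.7]
grip_width: -0.003
grip_force: 0.0
d tool [  20.9 -413.3    1.8] pos [ 524.4 -402.9  402.9] zaxis [ 0.002 -0.002 -1.   ] F [-0.3  0.  -0.7] t 11.3 w -0.0027224074472736864 q [-0.83  0.65  0.55  0.    1.94  0.46]
```

Square button is in (top at 106.1). On to the long one.

```bash
python3 -m jog '[{"tx":3,"ty":-59,"tz":0,"ax":0,"ay":0,"az":0,"jaw":1},{"tx":3,"ty":-59,"tz":0,"ax":0,"ay":0,"az":0,"jaw":1},{"tx":3,"ty":-59,"tz":0,"ax":0,"ay":0,"az":0,"jaw":1},{"tx":3,"ty":-59,"tz":0,"ax":0,"ay":0,"az":0,"jaw":1},{"tx":3,"ty":-59,"tz":0,"ax":0,"ay":0,"az":0,"jaw":1}]'
python3 -m jog '[{"tx":3,"ty":-59,"tz":0,"ax":0,"ay":0,"az":0,"jaw":1},{"tx":3,"ty":-59,"tz":0,"ax":0,"ay":0,"az":0,"jaw":1},{"tx":0,"ty":0,"tz":0,"ax":0,"ay":0,"az":0,"jaw":1}]'; python3 go.py 456 290 400
```

```text
time_s: 11.92
eef_pos: [455.6, -113.0, 399.2]
ee_rot: [-0.001, 0.99, 0.14, -0.002]
force: [1.3, 0.1, -0.0]
grip_width: 0.001
grip_force: 0.0
time_s: 12.3
eef_pos: [428.6, 3.0, 400.2]
ee_rot: [-0.001, 0.99, 0.142, -0.001]
force: [1.3, -0.3, -0.8]
grip_width: -0.004
grip_force: 0.0
d tool [ 107.2 -267.6    0.4] pos [428.6   3.  400.2] zaxis [-0.002  0.001 -1.   ] F [ 1.3 -0.3 -0.8] t 12.3 w -0.004410028421576733 q [-0.27  0.03  1.4   0.    1.71  1.02]
```

```bash
python3 -m jog '[{"tx":22,"ty":-54,"tz":0,"ax":0,"ay":0,"az":0,"jaw":1},{"tx":22,"ty":-54,"tz":0,"ax":0,"ay":0,"az":0,"jaw":1},{"tx":21,"ty":-53,"tz":0,"ax":0,"ay":0,"az":0,"jaw":1},{"tx":21,"ty":-53,"tz":0,"ax":0,"ay":0,"az":0,"jaw":1},{"tx":21,"ty":-53,"tz":0,"ax":0,"ay":0,"az":0,"jaw":1}]'
python3 -m jog '[{"tx":0,"ty":0,"tz":50,"ax":0,"ay":0,"az":0,"jaw":1},{"tx":0,"ty":0,"tz":50,"ax":0,"ay":0,"az":0,"jaw":1},{"tx":0,"ty":0,"tz":40,"ax":0,"ay":0,"az":0,"jaw":1},{"tx":0,"ty":0,"tz":0,"ax":0,"ay":0,"az":0,"jaw":1},{"tx":0,"ty":0,"tz":0,"ax":0,"ay":0,"az":0,"jaw":1}]'; python3 wr.py long 456 290; python3 go.py 456 290 104
```

```text
time_s: 12.92
eef_pos: [459.1, 287.4, 399.4]
ee_rot: [0.001, 0.99, 0.139, -0.002]
force: [1.0, -1.0, 0.5]
grip_width: -0.003
grip_force: 0.0
time_s: 13.55
eef_pos: [459.3, 286.0, 262.7]
ee_rot: [-0.0, 0.99, 0.14, 0.001]
force: [1.4, -0.4, 0.3]
grip_width: -0.002
grip_force: 0.0
933 [460.5 290.8 116.8] ((458.4821472167969, 290.34320068359375), (18.832502365112305, 47.94275665283203), 8.707921028137207)
{'centre': [272.2, 193.1], 'conf': 0.65} [457.6 291.3 117. ]
d tool [ -2.6  -4.5 159.3] pos [459.3 286.3 263.3] zaxis [ 0.002  0.001 -1.   ] F [ 0.1 -0.4 -0.3] t 13.65 w 0.0006517110163261096 q [ 0.34  0.33  1.4  -0.    1.42  1.63]
```

```bash
python3 -m jog '[{"tx":-0.5,"ty":-4.5,"tz":30,"ax":0,"ay":0,"az":0,"jaw":1},{"tx":0,"ty":0,"tz":50,"ax":0,"ay":0,"az":0,"jaw":1},{"tx":0,"ty":0,"tz":50,"ax":0,"ay":0,"az":0,"jaw":1},{"tx":0,"ty":0,"tz":0,"ax":0,"ay":0,"az":0,"jaw":1},{"tx":0,"ty":0,"tz":0,"ax":0,"ay":0,"az":0,"jaw":1}]'; python3 go.py 457.5 290.5 104
```

```text
time_s: 14.28
eef_pos: [458.2, 290.9, 134.4]
ee_rot: [-0.0, 0.99, 0.14, 0.002]
force: [0.1, 0.0, -0.6]
grip_width: -0.001
grip_force: 0.0
d tool [-0.9  0.2 30.4] pos [458.2 290.9 134.4] zaxis [ 0.004  0.001 -1.   ] F [ 0.1  0.  -0.6] t 14.275 w -0.0009726382978379102 q [0.35 0.44 1.58 0.   1.12 1.64]
```

```bash
python3 -m jog '[{"tx":0,"ty":0,"tz":11,"ax":0,"ay":0,"az":0,"jaw":1},{"tx":0,"ty":0,"tz":4,"ax":0,"ay":0,"az":0,"jaw":1},{"tx":0,"ty":0,"tz":4,"ax":0,"ay":0,"az":0,"jaw":1},{"tx":0,"ty":0,"tz":4,"ax":0,"ay":0,"az":0,"jaw":1},{"tx":0,"ty":0,"tz":0,"ax":0,"ay":0,"az":0,"jaw":1}]'; python3 go.py 457.5 290.5 104
```

```text
time_s: 14.9
eef_pos: [456.9, 290.5, 108.6]
ee_rot: [0.0, 0.99, 0.14, -0.0]
force: [0.5, -0.1, 0.8]
grip_width: -0.002
grip_force: 0.0
d tool [0.6 0.2 4.6] pos [456.9 290.5 108.6] zaxis [-0. -0. -1.] F [ 0.5 -0.1  0.8] t 14.9 w -0.001992290409021627 q [0.35 0.47 1.6  0.   1.06 1.64]
```

```bash
python3 -m jog '[{"tx":0,"ty":0,"tz":2,"ax":0,"ay":0,"az":0,"jaw":1},{"tx":0,"ty":0,"tz":2,"ax":0,"ay":0,"az":0,"jaw":1},{"tx":0,"ty":0,"tz":1.5,"ax":0,"ay":0,"az":0,"jaw":1},{"tx":0,"ty":0,"tz":0,"ax":0,"ay":0,"az":0,"jaw":1},{"tx":0,"ty":0,"tz":0,"ax":0,"ay":0,"az":0,"jaw":1}]'; python3 go.py 457.5 290.5 104
```

```text
time_s: 15.52
eef_pos: [457.0, 290.5, 103.6]
ee_rot: [-0.0, 0.99, 0.14, 0.0]
force: [-1.1, 0.5, 5.8]
grip_width: 0.0
grip_force: 2.7
d tool [ 0.5  0.2 -0.4] pos [457.  290.5 103.6] zaxis [ 0.  0. -1.] F [-1.1  0.5  5.8] t 15.525 w 0.00013340481686494163 q [ 0.35  0.48  1.61 -0.    1.05  1.64]
```

```bash
python3 -m jog '[{"tx":0,"ty":0,"tz":-20,"ax":0,"ay":0,"az":0,"jaw":1},{"tx":0,"ty":0,"tz":-50,"ax":0,"ay":0,"az":0,"jaw":1},{"tx":0,"ty":0,"tz":-60,"ax":0,"ay":0,"az":0,"jaw":1},{"tx":0,"ty":0,"tz":-30,"ax":0,"ay":0,"az":0,"jaw":1},{"tx":0,"ty":0,"tz":0,"ax":0,"ay":0,"az":0,"jaw":1}]'; python3 wr.py long 456 290; python3 - <<'E'
from h import *
s,c=shot("top")
v,u=np.mgrid[0:420,0:560]; D=c["depth"]; M=cw(c)
P=np.stack([(u-c["cx"])/c["fx"]*D,-(v-c["cy"])/c["fy"]*D,-D],-1)@M[:3,:3].T+M[:3,3]; P[D==0]=np.nan
for a,b in((422,80),(524,-402)):
    d=np.hypot(P[...,0]-a,P[...,1]-b)
    m=(d<70)&(P[...,2]>80)&(P[...,2]<98); k=(d<12)&(P[...,2]<130)
    print(P[m].mean(0).round(),np.nanmedian(P[k][:,2]))
E
```

```text
time_s: 16.15
eef_pos: [457.5, 290.7, 265.1]
ee_rot: [-0.0, 0.99, 0.14, 0.002]
force: [0.9, 0.1, -0.2]
grip_width: 0.005
grip_force: 0.0
766 [459.3 290.7 106.1] ((458.2616271972656, 290.4681091308594), (18.371259689331055, 47.82712173461914), 7.629971981048584)
{'centre': [280.4, 190.4], 'conf': 0.96} [460.7 288.7 117. ]
[421.  79.  91.] 107.5774124232446
[ 526. -400.   91.] 106.14666067010523
```

All three are in and the boxes haven't moved, so I'm handing in.

```bash
python3 -c "from rig import finish_job; print(finish_job())"
```

```text
the job is handed in; nothing more can be done
None
```

The job is handed in, with no verdict returned: I pressed the round, square and long buttons in that order, each cap then measured about 106 mm high (fully in), readings at the end of each press were at most 8 N, and the boxes stand where they were; I did not re-measure the connector, disk and board afterwards.

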